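# Start the paste mixer at its control station

## Robot

A 6-joint arm with a two-finger parallel gripper is mounted at the origin on a cart in front of the work surface, level with it; the furniture and walls round the work are solid. World frame = base frame: x ahead of the robot, y to its left, z up, the work surface at z = 0. Lengths are in m, angles in rad, forces in N, time in s.
With the tool pointing down it reaches from about 0.2 to 0.875 m from the base axis. Payload 3.4 kg.
Tool frame: the origin (TCP) lies between the finger pads; the fingertips stand 25 mm ahead of it and the grasp point (between the pads) lies 6 mm ahead of it (r.nose_length is the z of the fingertips in the tool frame, in m); z points along the fingers, x is the direction in which the jaws open and shut, and the axes are right-handed (so a half turn about z gives the same grasp; the last joint's range is limited). The gripper opens to 94 mm and grips with 3 to 60 N. Pads are 16 mm wide; open, the fingers measure 119 mm over their backs; the gripper's body (75 mm by 177 mm) begins 78 mm behind the grasp point.
Start: joints at [1.177, 0.276, 1.505, -0, 1.361, -0.121], TCP at [0.155, 0.554, 0.209] pointing down, gripper open.
Joint ranges: [-2.89, 2.89], [-0.75, 2.08], [0.22, 2.7], [-1.18, 4.32], [0.11, 2.71], [-2.7, 2.7]. Speed limits (rad/s): [2.57, 2.57, 3.14, 3.14, 3.14, 3.14].

## Interface

Orientations are given as a unit quaternion [w, x, y, z].
In Python, from plant import r, gripper_to, inverse_kinematics, vision, models, telemetry gives the robot as it stands. Calls block until the motion is done:
- r.move_to(position, orientation): joint-space move of the TCP to a pose.
- r.move_l(position, rot=None, vel=0.15, guard=None): straight line of the TCP; rot=None keeps the orientation; vel is the mean speed in m/s. With guard (N) it stops when the force on the tool has changed by that much, and returns True; else False.
- r.movej(angles): joint-space move.
- gripper_to(opening, f_grip=None): finger opening in m; f_grip is the grip in N (None keeps the last); returns when the fingers have stopped.
- r.hold(seconds).
- inverse_kinematics(position, orientation): joint angles nearest the present ones, or None.
- vision.snapshot(name): name is "scene" or "top" or "wrist"; returns the picture (400x640x3 uint8, red, green, blue); there is no depth.
- vision.get_calibration(name): a dict with "fx", "fy", "cx", "cy" (pixels), "position" and "orientation" of the camera in the world. Camera axes: x right, y down, z forward; pixel columns grow to the right and rows downward; lengths in m; the calibration is good to about 2 mm. The wrist camera is an equidistant fisheye: a pixel r from the principal point sees the ray r / f radians off the axis. A picture is of the moment at which its call begins: read the wrist's pose just before it. get_calibration takes no time and is no camera call; for the wrist camera it gives the pose at the moment of the call.
A pose or a line that the arm cannot do raises r.PlanningError and nothing moves.
- r.sign_off(): hands the job in, once; it reports no verdict.
Trained networks look in the newest picture that a camera, given by its name, has taken for a name from the list of things; names that differ only in an ending like _2 or _b are one class to them, and where a whole thing is asked for, a point or a joint stands for the part that bears it (a point fixed in the world has none). Each returns a list of dicts, best first, with "score" (0 to 1); they miss things now and then, are a little off and sometimes report something else, mostly with a low value. They report only what shows in the picture. A call takes as long as a camera call.
- models.boxes_of(thing, camera): "at" ([x, y, z] in m, in world coordinates, good to about 4 mm: the middle of the surface that is visible of it).
- models.regions_of(thing, camera): "pixels" (400x640 bool, what is visible of it).
- models.mark_of(thing, camera): "at" ([x, y, z] in m, in world coordinates, good to about 4 mm: a listed point, or the origin of a listed thing).
Readings, each from a call of its own:
- telemetry.current_t(): time.
- telemetry.current_joints(): joint angles.
- telemetry.current_dq(): joint speeds.
- telemetry.current_joint_efforts(): joint torques, N m.
- telemetry.current_ee_pos(): TCP position.
- telemetry.current_tool_rot(): TCP orientation.
- telemetry.current_wrist_force(): force on the tool from outside, world axes, zero at the start.
- telemetry.current_torque(): the same for the moment, N m.
- telemetry.current_opening(): finger opening in m.
Only numpy, scipy, OpenCV 4.12 (cv2) and the standard library are available. Lean on these libraries where they do the work, as an engineer would, in place of code of your own. Each camera call takes 0.05 s, during which the arm holds its last target. There are 200 camera calls.

## Task

Start the mixer at the grey control station on the worktop by pressing with the fingertips: first tip the power rocker over by pressing its raised end fully down, then push the square timer key all the way in so that it stays down, and then press the small round start button right in and let it spring back. Do not press the wide mushroom-headed stop button, and do not pick up or shift the concrete block, the bottle or the tin standing round the station.

Things in the scene. Friction and masses are not known exactly. Their poses are not given: they have to be found in the camera images.
- station: The control station: a grey box 190 x 190 mm and 55 mm high, fixed to the worktop. Origin at the centre of its underside, z up; x and y along its sides (yaw 0: x points away from the robot). On its flat top (z = 55 mm) four black controls stand in a square, centres 40 mm from the box's centre in x and in y; which control is in which corner changes from start to start.
- power_rocker (a joint): Rocker, angle in rad: 0 = off (as it starts), 0.40 = fully over (on; counts from 0.32). Friction holds it where it is left; about 2 to 3 N on the raised end tips it.
- rocker_raised_end (a point): On the top face of the power rocker's raised wing, 22 mm from the pivot, on the middle line. The rocker has two black wings, each 30 mm long (station x) and 26 mm wide (y), meeting at a blunt angle over the pivot, in a dark frame 70 x 36 mm, 6 mm high. Off: the wing on the station's +x side slopes up by 0.40 rad and the other lies level. On: the +x wing lies level, at pivot height, and the other slopes up; this point is then 9 mm lower than when off.
- rocker_pivot (a point): The rocker's pivot line (along station y), where the wings' top faces meet: 64 mm above the worktop, centre of the rocker's frame. It does not move.
- timer_key (a joint): Timer key, pressed depth in m: 0 = out, 0.008 = fully in (counts from 0.0065). It starts 0 to 0.002 in. No spring: friction of 3 N keeps it where it is pushed.
- timer_top (a point): Centre of the top face of the square timer key (26 x 26 mm, in a bright square frame 38 x 38 mm, 3 mm high); the face lies 69 mm above the worktop when out, 61 mm fully in.
- start_button (a joint): Start button, pressed depth in m: 0 = out, 0.006 = fully in (counts from 0.0045). A spring pushes it back: 2 N at first, 5 N fully in.
- start_top (a point): Centre of the flat top of the small round start button (24 mm across, in a bright round collar 36 mm across, 4 mm high); 67 mm above the worktop when out, 61 mm fully in.
- stop_button (a joint): Stop button, pressed depth in m: 0 = out, 0.006 = fully in. Sprung like the start button (2 N starts it). Must stay unpressed.
- stop_top (a point): Centre of the top of the wide mushroom-headed stop button (head 40 mm across and about 10 mm thick on an 18 mm stem), 79 mm above the worktop.
- prism: Loose concrete block (mortar prism) 40 x 65 x 40 mm on the worktop to the station's +y side; origin at the centre of its underside. Leave it alone.
- bottle: Loose dark bottle with a black cap, 41 mm across and 68 mm high, behind the station (+x); origin at the centre of its underside. Leave it alone.
- tin: Loose round white tin, 64 mm across and 40 mm high, behind the station (+x); origin at the centre of its underside. Leave it alone.

How it is judged:
On the way, in this order (a step that is already met when the one before it is completed fails the run):
1. the power rocker is tipped on (value of joint power_rocker above 0.32 rad), for 0.1 s.
2. the square timer key is pushed in (value of joint timer_key above 0.0065 m), for 0.1 s.
3. the round start button is pressed in (value of joint start_button above 0.0045 m), for 0.1 s.
At the end, for the whole second after the job is handed in: The rocker is on (at least 0.32 of 0.40 rad), the timer key is in (at least 6.5 of 8 mm), the start button has sprung back (within 1.5 mm of out), the stop button is out (within 1 mm), and block, bottle and tin are at rest within 15 mm of where they stood (value of joint power_rocker above 0.32 rad and value of joint timer_key above 0.0065 m and value of joint start_button below 0.0015 m and value of joint stop_button below 0.001 m and distance of each of prism, bottle, tin from where it was at the start of the episode below 0.015 m and linear speed of each of prism, bottle, tin below 0.02 m/s); the robot touches nothing.
It fails at once if something other than the fingers presses on the things of the scene (over 5 N) (contact force between the arm and anything else above 5 N).
It fails at once if the timer key is pushed (past 4 mm) while the power rocker is off (value of joint timer_key above 0.004 m and value of joint power_rocker below 0.32 rad).
It fails at once if the start button is pressed (past 2 mm) before the rocker is on and the timer key is in (value of joint start_button above 0.002 m and (value of joint power_rocker below 0.32 rad or value of joint timer_key below 0.0065 m)).
It fails at once if the stop button is pressed (past 2 mm) (value of joint stop_button above 0.002 m).
It fails at once if the concrete block, the bottle or the tin is lifted or shifted by more than 15 mm (distance of any of prism, bottle, tin from where it was at the start of the episode above 0.015 m).
It also fails if it takes over 42 s, if anything falls off the work surface, if the arm or the gripper's body presses on something with over 40 N, if the wrist force passes 120 N, or if a joint passes its speed limit or range.

## Working session

There is one attempt and no reset: what is moved stays moved. The work goes in short steps, each a Python script; the robot and the scene stay as the last script left them, time stands still between calls to the robot, and variables do not carry over. Pictures are saved under pics/ and viewed, about 8 in all and at most 12, crops included, and the job is handed in when it is done.

```bash
mkdir -p pics
python3 - <<'E'
from plant import r, vision, models, telemetry
import cv2, numpy as np
print(r.nose_length, telemetry.current_t(), telemetry.current_opening())
for c in ("top","scene"):
    im=vision.snapshot(c); cv2.imwrite(f"pics/{c}0.png",im[:,:,::-1])
    for n in ("station","rocker_raised_end","rocker_pivot","timer_top","start_top","stop_top","prism","bottle","tin"):
        m=models.mark_of(n,c); print(c,n,[(np.round(d["at"],4).tolist(),round(d["score"],2)) for d in m[:2]])
a=cv2.imread("pics/top0.png");b=cv2.imread("pics/scene0.png")
cv2.imwrite("pics/both0.png",cv2.resize(np.vstack([a,b]),(480,600)))
E
```

```text
0.025 0.0 0.09402143070935495
top station [([0.5027, 0.2284, -0.0022], 0.96)]
top rocker_raised_end [([0.5776, 0.2035, 0.0741], 0.62)]
top rocker_pivot [([0.5539, 0.2007, 0.0618], 0.6)]
top timer_top [([0.5298, 0.2788, 0.0634], 0.46)]
top start_top [([0.4513, 0.2534, 0.0679], 0.53)]
top stop_top [([0.4805, 0.1787, 0.0785], 0.7), ([0.5272, 0.2811, 0.0668], 0.29)]
top prism [([0.4621, 0.3798, 0.0001], 0.74), ([0.5747, 0.2046, 0.0726], 0.45)]
top bottle [([0.6519, 0.3289, -0.0006], 0.91), ([0.5004, 0.2285, -0.0024], 0.36)]
top tin [([0.6969, 0.2176, -0.0032], 0.8)]
scene station [([0.506, 0.2295, -0.0021], 0.62), ([0.4662, 0.379, -0.0018], 0.44)]
scene rocker_raised_end [([0.5741, 0.206, 0.0712], 0.8)]
scene rocker_pivot [([0.5563, 0.1978, 0.0643], 0.68)]
scene timer_top [([0.5313, 0.2763, 0.0675], 0.69), ([0.6955, 0.2202, 0.0048], 0.54)]
scene start_top []
scene stop_top [([0.4807, 0.1774, 0.0821], 0.58)]
scene prism [([0.4655, 0.3802, -0.0033], 0.68), ([0.5738, 0.2051, 0.07], 0.6)]
scene bottle [([0.6511, 0.3307, -0.0025], 0.87)]
scene tin [([0.6994, 0.2197, 0.004], 0.87)]
```

View pics/top0.png

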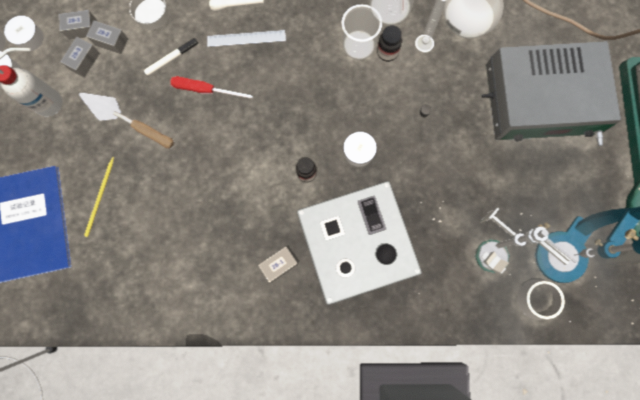

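View pics/scene0.png

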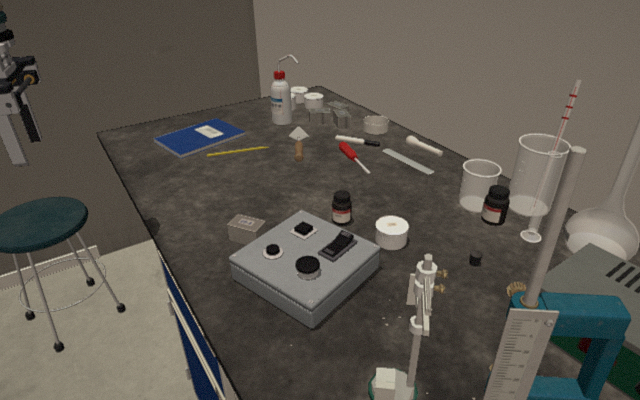

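The top view shows the rocker at (371,214), the timer key at (333,228), the start button at (346,268) and the stop button at (386,254). The scene view agrees. The +x side, with the rocker's raised end, faces away from the robot and the yaw is about 17°. I'll move above the station with the fingers closed and refine the pose with the wrist camera.

```bash
cat > h.py <<'E'
import numpy as np, cv2
from scipy.spatial.transform import Rotation as R
from plant import r, gripper_to, inverse_kinematics, vision, models, telemetry
loc={"rocker_pivot":(.04,-.04),"timer_top":(.04,.04),"start_top":(-.04,.04),"stop_top":(-.04,-.04)}
def fit(ms):  # ms: list of (name, xy) -> centre, yaw
    from scipy.optimize import least_squares
    P=np.array([loc[n] for n,_ in ms]);Q=np.array([q for _,q in ms])
    f=lambda p:P@np.array([[np.cos(p[2]),np.sin(p[2])],[-np.sin(p[2]),np.cos(p[2])]])+p[:2]-Q
    s=least_squares(lambda p:f(p).ravel(),[.504,.227,.3],loss="soft_l1",f_scale=.003)
    return s.x,f(s.x)
def quat(yaw):  # tool down, jaws along station y
    q=(R.from_euler("z",yaw+np.pi/2)*R.from_euler("x",np.pi)).as_quat(); a=[q[3],*q[:3]]
    q=(R.from_euler("z",yaw-np.pi/2)*R.from_euler("x",np.pi)).as_quat(); b=[q[3],*q[:3]]
    return a,b
E
python3 - <<'E'
from h import *
ms0=[("rocker_pivot",(.5539,.2007)),("rocker_pivot",(.5563,.1978)),("timer_top",(.5298,.2788)),("timer_top",(.5313,.2763)),("start_top",(.4513,.2534)),("stop_top",(.4805,.1787)),("stop_top",(.4807,.1774))]
p,e=fit(ms0);print(p,np.round(e*1e3,1).tolist())
c=[]
for q in quat(p[2]):
    j=inverse_kinematics([*p[:2],.27],q); print(j)
    if j is not None: c.append((np.abs(np.array(j)-telemetry.current_joints()).max(),q))
q=min(c)[1]; print(q)
gripper_to(0.0)
r.move_to([p[0]-.03,p[1],.27],q)
im=vision.snapshot("wrist");cv2.imwrite("pics/w1.png",im[:,:,::-1])
ms=[]
for n in list(loc)+["rocker_raised_end"]:
    m=models.mark_of(n,"wrist"); print(n,[(np.round(d["at"],4).tolist(),round(d["score"],2)) for d in m[:2]])
    if m and n in loc: ms.append((n,m[0]["at"][:2]))
print(fit(ms)); print(fit(ms0+ms)[0]); print(telemetry.current_t(),telemetry.current_opening(),telemetry.current_wrist_force())
E
```

```text
[0.50489797 0.22711399 0.31043765] [[1.3, 0.5], [-1.1, 3.4], [1.0, -1.4], [-0.5, 1.1], [3.3, -0.4], [-1.5, -1.9], [-1.7, -0.6]]
[ 0.29701969  0.21537283  1.4379741   0.          1.48824573 -1.58421428]
[ 2.97019690e-01  2.15372829e-01  1.43797410e+00 -4.44089210e-16
  1.48824573e+00  1.55737837e+00]
[np.float64(3.608358476881665e-17), np.float64(0.5892896595808595), np.float64(0.8079218384912459), np.float64(4.947094467347746e-17)]
rocker_pivot [([0.5487, 0.1991, 0.0632], 0.94), ([0.5768, 0.2057, 0.0698], 0.16)]
timer_top [([0.5288, 0.2743, 0.0681], 0.71)]
start_top [([0.4555, 0.2525, 0.0644], 0.74)]
stop_top [([0.4798, 0.1736, 0.0771], 0.87), ([0.4539, 0.2538, 0.062], 0.74)]
rocker_raised_end [([0.5749, 0.2064, 0.0696], 0.69)]
(array([0.50361063, 0.22486239, 0.30348564]), array([[ 0.00503659, -0.0004557 ],
       [ 0.00102872,  0.00068835],
       [-0.00201532, -0.00141952],
       [-0.00240745,  0.00113643]]))
[0.50452692 0.22625036 0.30941127]
4.4083 0.0001960958743816923 [ 0.63092494 -0.64536361  0.50116277]
```

View pics/w1.png

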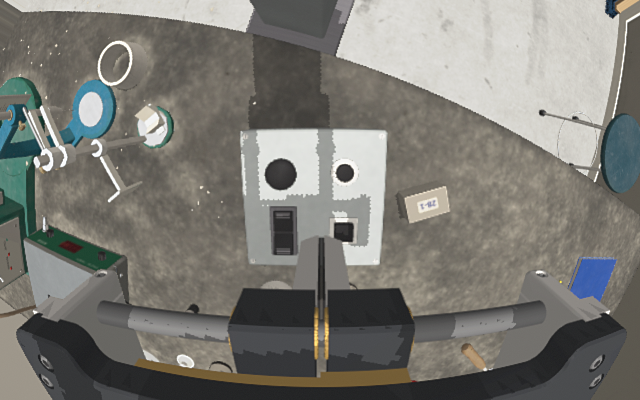

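The wrist view confirms the layout: stop (281,174), start (345,172), rocker (284,231), timer (344,232). The combined fit is good to 1–3 mm, so I'll press the rocker now.

```bash
cat >> h.py <<'E'
P=np.array([.5045,.2263,.3094])
Q=[0,.58929,.80792,0]; Q=list(np.array(Q)/np.linalg.norm(Q))
def world(x,y):
    c,s=np.cos(P[2]),np.sin(P[2]); return [P[0]+c*x-s*y,P[1]+s*x+c*y]
def press(x,y,ztop,zin,guard=12):
    xy=world(x,y); n=.025
    r.move_to([*xy,.13],Q)
    r.move_l([*xy,ztop+.008+n],vel=.1)
    g=r.move_l([*xy,zin-.002+n],vel=.02,guard=guard)
    r.hold(.3)
    print("guard",g,"tip z",telemetry.current_ee_pos()[2]-n,"F",np.round(telemetry.current_wrist_force(),1),"t",telemetry.current_t())
    r.move_l([*xy,.13],vel=.1)
E
python3 - <<'E'
from h import *
press(.04+.021,-.04,.078,.064)
im=vision.snapshot("wrist");cv2.imwrite("pics/w2.png",im[100:300,200:440,::-1].repeat(2,0).repeat(2,1))
print(models.mark_of("rocker_raised_end","wrist")[:1])
im=vision.snapshot("scene");cv2.imwrite("pics/s2.png",cv2.resize(im[200:330,220:390,::-1],None,fx=4,fy=4))
print(telemetry.current_t())
E
```

```text
guard False tip z 0.06207584316673118 F [ 0.  -0.1 -0.6] t 7.125
[{'at': [0.5725, 0.2048, 0.0717], 'score': 0.89}]
7.8583
```

View pics/s2.png

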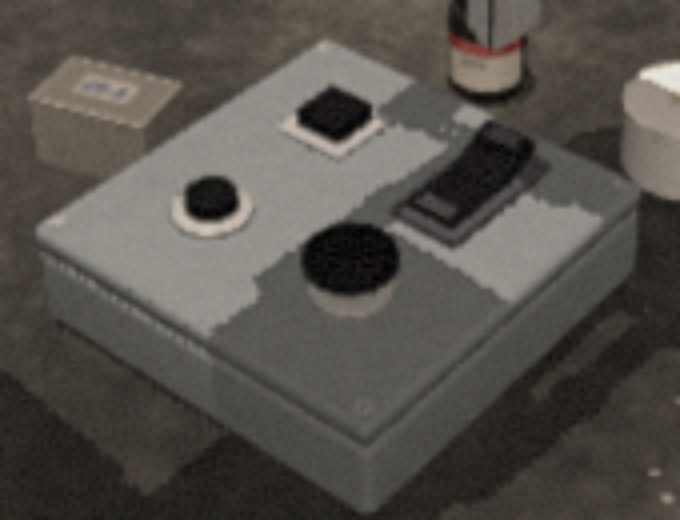

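The rocker still looks off: its raised end is up in the crop at about (505,135), and there was almost no force at tip z 62 mm. I'll repeat the descent in steps, logging force and taking a picture at the bottom.

Run:
```python
from h import *
xy=world(.061,-.04); print(xy)
r.move_l([*xy,.105],vel=.1)
for z in (.080,.074,.070,.066,.0625):
    g=r.move_l([*xy,z+.025],vel=.03,guard=15)
    print(g,z,np.round(telemetry.current_ee_pos(),4),np.round(telemetry.current_wrist_force(),1))
    if g: break
im=vision.snapshot("scene");c=vision.get_calibration("scene")
cv2.imwrite("pics/s3.png",cv2.resize(im[180:310,240:410,::-1],None,fx=4,fy=4))
im=vision.snapshot("wrist");cv2.imwrite("pics/w3.png",cv2.resize(im[:,:,::-1],None,fx=1,fy=1))
print(telemetry.current_t())
```

```text
[np.float64(0.5747829897088398), np.float64(0.20677306072147744)]
False 0.08 [0.5752 0.2069 0.1056] [-0.9 -0.4  0.2]
False 0.074 [0.5745 0.2067 0.0987] [-0.4  1.1 -0.7]
False 0.07 [0.5746 0.2067 0.0947] [-0.5 -0.6  0.8]
False 0.066 [0.5746 0.2067 0.0907] [-0.4  1.3 -0.5]
False 0.0625 [0.5746 0.2067 0.0872] [ 0.   0.4 -0.3]
9.7917
```

View pics/s3.png

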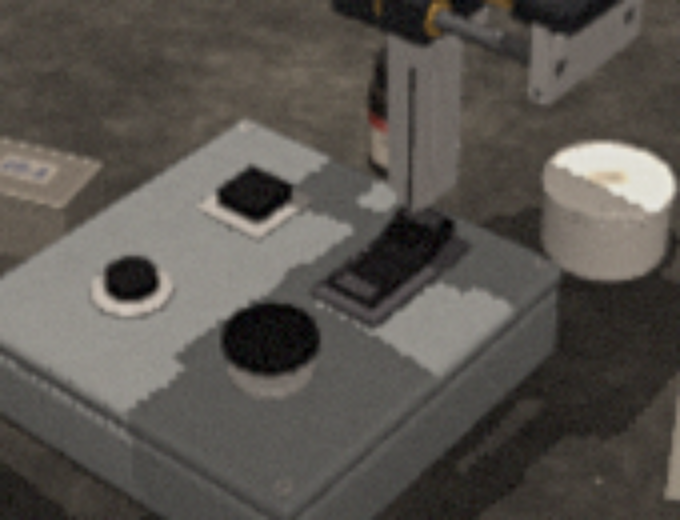

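The fingers stand just above or behind the raised end, around (415,205) in the crop, without touching it. I'll project where the tip and rocker should be and compare.

Run:
```python
from h import *
c=vision.get_calibration("scene");w=c["orientation"]
Rc=R.from_quat([*w[1:],w[0]]).as_matrix()
def pr(p):
    v=Rc.T@(np.array(p)-c["position"]); return np.array([c["fx"]*v[0]/v[2]+c["cx"],c["fy"]*v[1]/v[2]+c["cy"]])
im=cv2.imread("pics/s3.png")
def dot(p,col,name):
    u=(pr(p)-[240,180]+.5)*4; cv2.circle(im,tuple(int(a) for a in u),4,col,-1); print(name,u.round())
e=[.5746,.2067]
dot([*e,.0622],(0,0,255),"tip nominal")
dot([*e,.0872],(0,128,255),"tcp")
for n,(x,y,z) in dict(rear_top_l=(.0676,-.027,.0757),rear_top_r=(.0676,-.053,.0757),piv=(.04,-.04,.064),timer=(.04,.04,.069),start=(-.04,.04,.067),stop=(-.04,-.04,.079),c1=(.095,.095,.055),c2=(.095,-.095,.055),c3=(-.095,-.095,.055)).items():
    dot([*world(x,y),z],(0,255,0),n)
cv2.imwrite("pics/s3b.png",im)
a=cv2.resize(cv2.imread("pics/w3.png")[130:330,220:440],None,fx=3,fy=3);cv2.imwrite("pics/w3b.png",a)
```

```text
tip nominal [420. 241.]
tcp [421. 195.]
rear_top_l [406. 199.]
rear_top_r [453. 220.]
piv [391. 261.]
timer [253. 184.]
start [129. 273.]
stop [269. 327.]
c1 [245. 117.]
c2 [566. 265.]
c3 [285. 512.]
```

View pics/s3b.png

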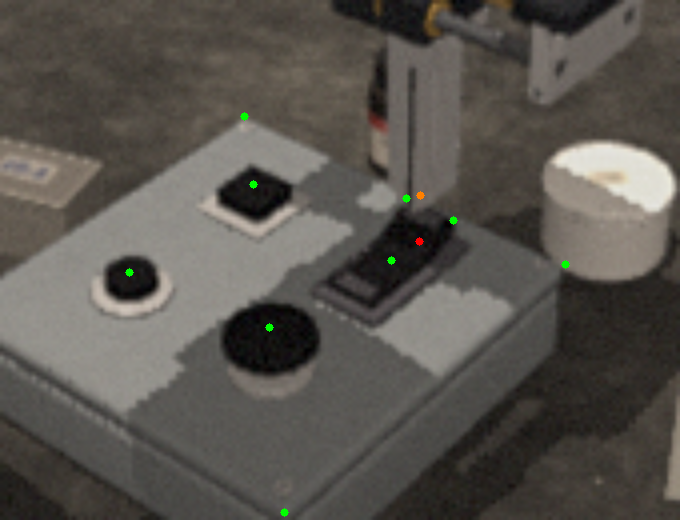

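View pics/w3b.png

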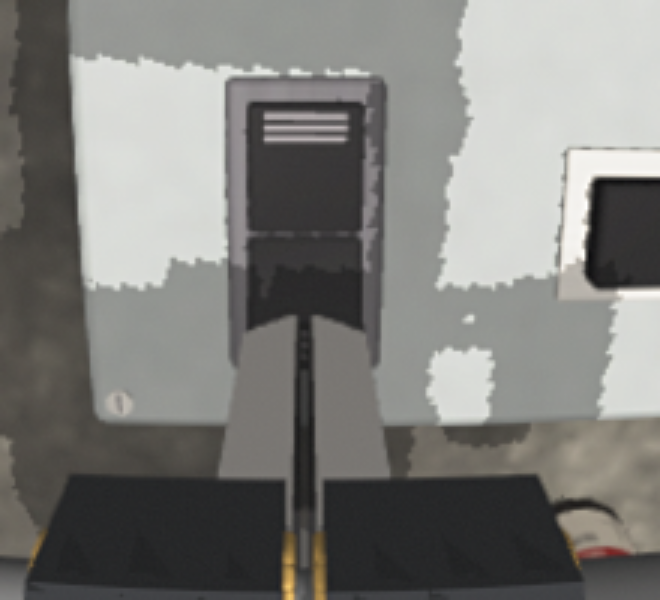

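The station model lands on the picture to within a few pixels. The visible fingertips end at about (415,207) in the crop, near the projected TCP point, so the tips are about 20 mm higher than the nominal nose length puts them. I'll continue down in guarded steps and let the force decide.

Run:
```python
from h import *
print(r.nose_length, telemetry.current_opening())
xy=world(.061,-.04); z=.0872
while z>.060:
    z-=.002
    g=r.move_l([*xy,z],vel=.03,guard=10)
    r.hold(.05); f=np.mean([telemetry.current_wrist_force() for _ in range(5)],0)
    print(g,np.round(telemetry.current_ee_pos()[2],4),np.round(f,1))
    if g: break
im=vision.snapshot("scene");cv2.imwrite("pics/s4.png",cv2.resize(im[180:310,240:410,::-1],None,fx=4,fy=4))
print(telemetry.current_t())
```

```text
0.025 0.0003361874825986147
False 0.0851 [-0.8  0.6 -0.3]
False 0.0831 [-0.6 -0.6 -0.9]
False 0.0811 [-0.2 -0.4  0.9]
False 0.0792 [ 0.6 -0.2 -0.6]
False 0.0774 [0.2 0.  0.6]
False 0.0753 [ 0.6 -0.   1.8]
False 0.073 [1.1 0.3 1.6]
False 0.0709 [-0.4 -0.   1.7]
False 0.0689 [0.  0.3 0.8]
False 0.0675 [-0.5  0.4  5.5]
False 0.0673 [-3.9 -1.6 15.1]
False 0.0671 [-7.1 -1.7 23.7]
False 0.0669 [-8.6 -1.8 33. ]
False 0.0667 [-10.5  -2.4  41.6]
14.0417
```

View pics/s4.png

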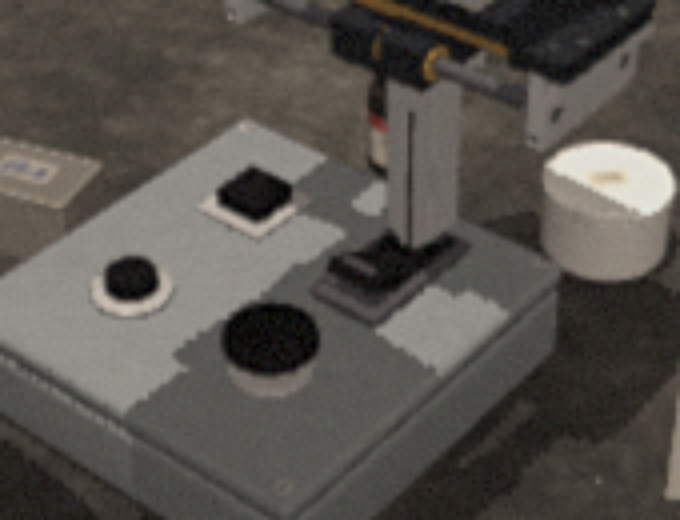

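The rocker is over: the near wing is now raised at about (370,265), and it bottomed at TCP z of about 67.5 mm. That makes the real tip offset about 3.5 mm rather than 25. I'll use that for the timer key, in one guarded stroke.

```bash
sed -i 's/n=\.025/n=.0035/' h.py
python3 - <<'E'
from h import *
r.move_l([*world(.061,-.04),.125],vel=.12); r.hold(.1)
print("free F",telemetry.current_wrist_force())
press(.04,.04,.069,.061)
im=vision.snapshot("scene");cv2.imwrite("pics/s5.png",cv2.resize(im[180:310,240:410,::-1],None,fx=4,fy=4))
for n in ("timer_top","rocker_raised_end"): print(n,[d["at"] for d in models.mark_of(n,"scene")[:1]])
print(telemetry.current_t())
E
```

```text
free F [-0.62910282 -0.21995717 -0.22033573]
guard True tip z 0.061070107341992294 F [-0.4 -0.3  5.1] t 17.0
timer_top [[0.5306, 0.2772, 0.0589]]
rocker_raised_end [[0.5733, 0.208, 0.0634]]
17.9583
```

View pics/s5.png

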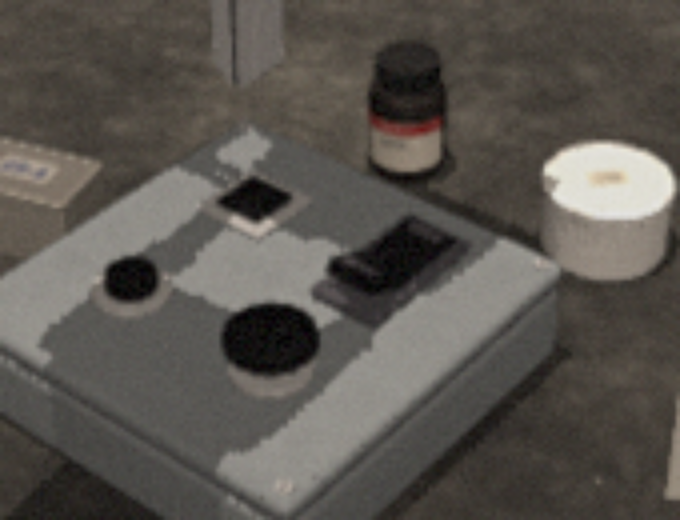

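The timer key is down almost flush at (255,200), with the guard tripping at the stop (tip 61.1 mm). The rocker is still on. Next is the start button, then a retreat and check.

Run:
```python
from h import *
press(-.04,.04,.067,.061,guard=14)
r.move_l([*world(-.04,.04),.25],vel=.15)
im=vision.snapshot("scene");cv2.imwrite("pics/s6.png",cv2.resize(im[180:310,240:410,::-1],None,fx=4,fy=4))
for n in ("timer_top","rocker_raised_end","start_top","stop_top","prism","bottle","tin"): print(n,[np.round(d["at"],4).tolist() for d in models.mark_of(n,"scene")[:1]])
print(telemetry.current_t())
```

```text
guard True tip z 0.061046799903394525 F [-0.5 -0.4  5.1] t 20.0583
timer_top [[0.5282, 0.2756, 0.0612]]
rocker_raised_end [[0.5755, 0.208, 0.0653]]
start_top [[0.4526, 0.2543, 0.0677]]
stop_top [[0.4803, 0.1757, 0.0826]]
prism [[0.4662, 0.3811, -0.0025]]
bottle [[0.6546, 0.3311, 0.0006]]
tin [[0.6956, 0.2188, 0.0031]]
22.2167
```

View pics/s6.png

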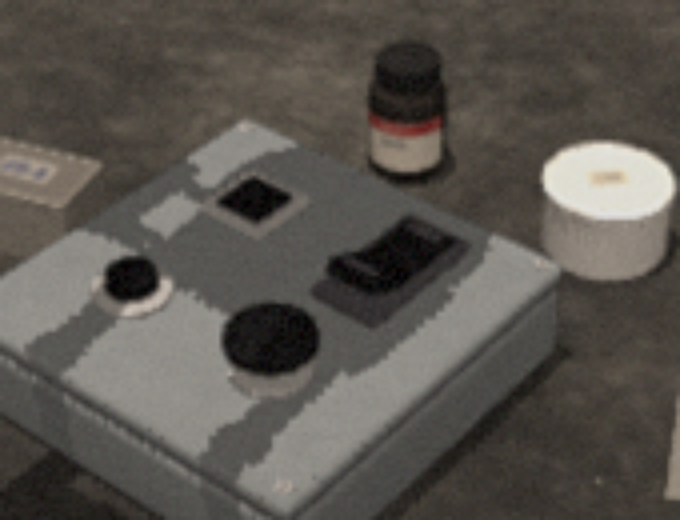

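The picture shows the rocker on, the timer key flush at (255,200), the start button up again at (130,277) and the stop button up. Block, bottle and tin haven't moved. I'm handing the job in.

```bash
python3 -c "
from plant import r; print(r.sign_off())"
```

```text
the job is handed in; nothing more can be done
None
```

I tipped the rocker on, pushed the timer key in, then pressed the start button and let it spring back, in that order. I handed the job in at about 22 s of the 42 s allowed; no verdict is reported.

**Last checks, after the arm had moved clear:**

| Thing | Result |
|---|---|
| Rocker | Raised end at about 65 mm, so it is on |
| Timer key | Top at 61 mm, fully in |
| Start button | Bottomed at a tip height of 61.05 mm, holding about 5 N (the spring's fully-in force); back out at about 68 mm |
| Stop button | Still out, at 79 mm nominal; the network read 83 mm, within its error |
| Block, bottle, tin | Within about 4 mm of their first readings, which is the networks' error |

**What disagreed or went wrong:**
- **Fingertip length:** the first rocker stroke touched nothing. The fingertips stand only about 3.5 mm ahead of the reported TCP, not the stated 25 mm (`r.nose_length` also says 25 mm). I found the real offset by stepping down until the rocker bottomed, then used it for the other two controls.
- **Force on the rocker:** the 10 N guard restarts with every step, so during that search the force built up to about 42 N. Only the fingertips were touching, and nothing was flagged. The other two presses were single guarded strokes, and the guard stopped both.

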